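# Slide a freshly glued tower into the glue press and press its roof on

### The job

The roof of the tall round tower in front of the glue press has just been glued on, so do not lift the tower: push it low on its body with the fingertips, so that it slides without tipping, until its foot rests against both wooden cheeks of the press. Then push the press's knob down until the cup bears on the roof, and leave it down with the tower still upright against the cheeks. Leave the other things on the table where they are.

Things in the scene. Friction and masses are not known exactly. Their poses are not given: they have to be found in the camera images.
- glued_tower: the work: a loose round toy tower of oiled wood, 143 mm tall, about 0.11 kg, alone on the table before the press's mouth. Foot 38 mm across; its side widens evenly to 47 mm at the eaves, 116 mm up; pointed roof above. Origin: centre of its underside, z up along its axis. Pushed below about 20 mm it slides, above 25 to 40 mm it rocks over.
- glue_press: glue press, fixed: two light wooden cheeks 20 mm high in a 90 degree V, open towards the press's own -x; steel foot plate and column behind (column 80 mm along +x); grey head over the V, underside 188 mm up, front 17 mm before the origin. Origin: on the bare table under the plunger. Own +x points into the press, the way the tower slides in; z up.
- press_seat (a point): the point on the table straight under the plunger where the tower's foot centre lies when it touches both cheeks of the V-stop (same point and axes as the press's origin)
- press_plunger: vertical plunger: cork cup below (29 mm wide, hole 20 mm wide, 14 mm deep, open down), steel rod through the head, knob on top. Origin: centre of the cup's rim, 152 to 158 mm above the table when raised. Slides straight down up to 48 mm, takes about 3 N to move and stays where it is left; on a seated tower the rim meets the roof about 131 mm above the table.
- knob_top (a point): centre of the top of the plunger's round mushroom knob (43 mm across), 149 mm above the plunger's rim; about 0.30 m above the table when raised, 0.28 m when the cup bears on the roof
- sanding_block: bystander: sanding block 39x65x28 mm; origin at the centre of its underside
- glue_spatula: bystander: flat wooden spatula 120x26x6 mm lying down, long along its own x; origin at the centre of its underside
- gabled_house: bystander: oiled toy house 58x56x125 mm; origin at the centre of its underside
- long_house: bystander: longer oiled toy house 86x52x99 mm; origin at the centre of its underside
- turned_jar: bystander: turned wooden jar, 47 mm across, 73 mm high; origin at the centre of its underside
- second_jar: bystander: another such jar, 47 mm across, 73 mm high; origin at the centre of its underside
- masking_tape: bystander: roll of tape lying flat, 104 mm across, 25 mm high; origin at the centre of its underside
Not all that is in view belongs to the job. What is shaped like the glued_tower but black or turquoise is not meant.

How it is judged (in metres and radians):
On the way:
1. the tower stands upright against both cheeks, under the raised cup (horizontal distance between glued_tower and press_seat below 0.006 m and angle between glued_tower's own z axis and vertical below 0.06 rad and height (world z) of glued_tower below 0.004 m and height (world z) of press_plunger above 0.146 m), for 0.2 s.
At the end, for the whole second after the job is handed in: The tower stands upright on the table (within 0.06 rad), its foot centre within 6 mm of the press's seat point, and the plunger's cup bears on its roof with more than 1 N, all at rest (horizontal distance between glued_tower and press_seat below 0.006 m and angle between glued_tower's own z axis and vertical below 0.06 rad and height (world z) of glued_tower below 0.004 m and contact force between press_plunger and glued_tower above 1 N and height (world z) of press_plunger below 0.138 m and linear speed of each of glued_tower, press_plunger below 0.01 m/s); the robot touches nothing.
It fails at once if the tower is lifted off the table (height (world z) of glued_tower above 0.012 m).
It fails at once if the tower tips by more than 0.2 rad (angle between glued_tower's own z axis and vertical above 0.2 rad).
It fails at once if another thing on the table is shifted by more than 25 mm (distance of any of sanding_block, glue_spatula, gabled_house, long_house, turned_jar, second_jar, masking_tape from where it was at the start of the episode above 0.025 m).
It also fails if it takes over 59 s, if anything falls off the work surface, if the arm or the gripper's body presses on something with over 40 N, if the wrist force passes 120 N, or if a joint passes its speed limit or range.

### The arm

A 6-joint arm with a two-finger parallel gripper is mounted at the origin on a cart in front of the work surface, level with it; the furniture and walls round the work are solid. World frame = base frame: x ahead of the robot, y to its left, z up, the work surface at z = 0. Lengths are in mm, angles in rad, forces in N, time in s.
With the tool pointing down it reaches from about 250 to 850 mm from the base axis. Payload 12.5 kg.
Tool frame: the origin (TCP) lies at the very end of the fingers, on their centre line; the grasp point (between the pads) lies 19 mm behind it (r.tcp_to_grasp is the z of the grasp point in the tool frame, in mm); z points along the fingers, y is the line along which they close (so a half turn about z gives the same grasp; the last joint's range is limited). The gripper opens to 93 mm and grips with 3 to 60 N. Pads are 15 mm wide; open, the fingers measure 128 mm over their backs; the gripper's body (75 mm by 188 mm) begins 65 mm behind the grasp point.
Start: joints at [-0.085, 0.351, 1.652, -0, 1.139, -0.085], TCP at [549.986, 0.027, 218.633] pointing down, gripper open.
Joint ranges: [-2.75, 2.75], [-0.79, 2.1], [0.01, 2.65], [-1.57, 4.71], [0.07, 3.14], [-2.87, 2.87]. Speed limits (rad/s): [2.22, 2.22, 2.79, 3.14, 3.14, 3.14].

### API

Orientations are given as a unit quaternion [w, x, y, z].
In Python, from bench import r gives the robot as it stands. The module is installed in compiled form; this text tells all that it offers.
- The arm moves only by the shell command python3 -m inch 'ROWS'. ROWS is JSON, a list of rows, each a list of 3 entries, a list of its own where there are three numbers: the turn, a rotation vector about the tool's x, y, z in degrees, then the shift along the tool's x, y, z in cm, then the closure, from 0 (fully open) to 1 (shut). A call has 1 to 10 rows; each row shifts and turns the commanded pose from where the row before left it, along the tool's axes as they then stand; what a row does not reach is not made up. A row lasts 1/10 s, in which the tool goes at most 50 mm and 8.59 degrees, less where a joint would pass 70% of its speed; a pose out of reach is approached as far as the arm can. A call with a gripper value outside its range is refused whole. The fingers move at their own pace and stop on an object; the grip force is fixed at half the most. Time passes only in rows, so rows that do not move let the fingers close. It gives the time, the measured TCP pose, the force, the opening and the grip force at its end, in the units of the state.
- r.get_obs(): the state, without advancing time (a new reading comes with each control period).
- r.snapshot(name): name is "scene" or "side" or "wrist"; returns the picture (420x560x3 uint8, red, green, blue); there is no depth.
- r.camera_model(name): a dict with "intrinsics" (3x3 intrinsics, pixels), "position" and "attitude" of the camera in the world. Camera axes: x right, y up, looking along -z (the intrinsics and any distortion apply to the point x, -y, -z); pixel columns grow to the right and rows downward; lengths in mm; the calibration is good to about 2 mm. A picture is of the moment at which its call begins: read the wrist's pose just before it. camera_model takes no time and is no camera call; for the wrist camera it gives the pose at the moment of the call.
- r.hand_in(): hands the job in; it is judged then, once.
The state is a dict: "clock": time; "qpos": joint angles; "qd": joint speeds; "joint_torque": joint torques, N m; "position": TCP position; "eef_rot": TCP orientation; "contact_force": force on the tool from outside, world axes, zero at the start; "torque": the same for the moment, N m; "finger_gap": finger opening in mm; "grip_force": force on a finger pad.
Only numpy, scipy, OpenCV 4.12 (cv2) and the standard library are available. Lean on these libraries where they do the work, as an engineer would, in place of code of your own. Each camera call takes 0.05 s, during which the arm holds its last target. There are 200 camera calls.

## Working session

There is one attempt and no reset: what is moved stays moved. The work goes in short steps, Python scripts to look and compute and a shell command to move; the robot and the scene stay as the last step left them, time stands still between calls to the robot, and variables do not carry over. Pictures are saved under pics/ and viewed, at most 10 in all, crops included, and the job is handed in when it is done.

```bash
mkdir -p pics
python3 - <<'E'
from bench import r
import cv2,numpy as np
for n in("scene","side"):
    cv2.imwrite(f"pics/{n}0.png",r.snapshot(n)[:,:,::-1])
    c=r.camera_model(n);print(n,c)
o=r.get_obs();print(o["clock"],o["position"],o["eef_rot"],o["contact_force"])
E
```

```text
scene {'intrinsics': array([[478.90494938,   0.        , 281.93658396],
       [  0.        , 478.90494938, 209.52283664],
       [  0.        ,   0.        ,   1.        ]]), 'position': array([ -465.13292756, -1300.59078513,  1072.87204104]), 'attitude': array([ 0.81402036,  0.4780989 , -0.16523177, -0.28546586])}
side {'intrinsics': array([[406.01148791,   0.        , 280.08112181],
       [  0.        , 406.01148791, 214.34659745],
       [  0.        ,   0.        ,   1.        ]]), 'position': array([ -179.38778619, -1139.84499904,  1332.95152176]), 'attitude': array([ 0.87118782,  0.40075856, -0.11892151, -0.25745299])}
0.1 [5.49709418e+02 2.97259046e-02 2.18171130e+02] [-3.81371215e-04  7.07124284e-01  7.07089103e-01 -3.19208890e-04] [ 0.0146273  -0.72562463  0.57133473]
```

View pics/scene0.png

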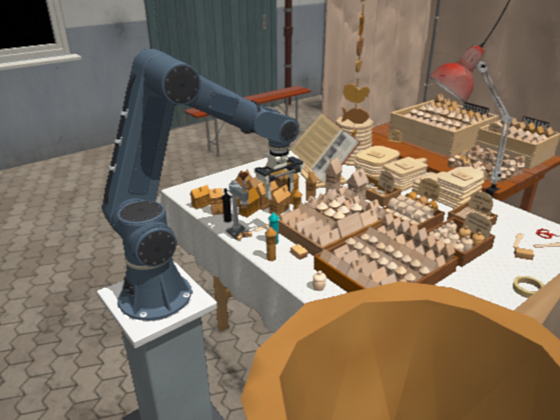

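View pics/side0.png

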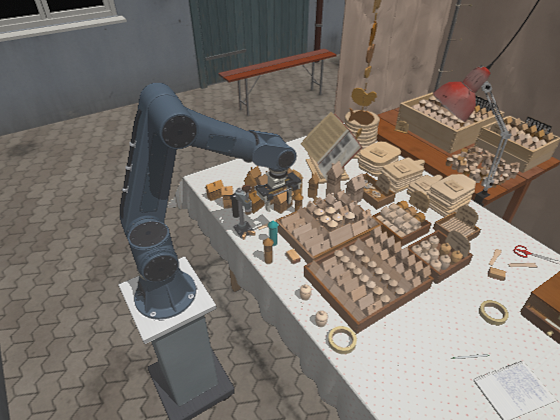

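The press is at scene (238,210) and side (240,213). Three things could be taken for the tower: brown at scene (271,243) / side (268,250), turquoise at scene (274,225), and black at scene (227,207). The description says oiled wood, so I choose the brown one. I'll check it in a close crop.

Run:
```python
import cv2,numpy as np
from bench import r
a=cv2.imread("pics/scene0.png")[165:270,200:320];b=cv2.imread("pics/side0.png")[165:270,200:320]
f=lambda i:cv2.resize(i,(400,350),interpolation=cv2.INTER_CUBIC)
cv2.imwrite("pics/c0.png",np.hstack([f(a),f(b)]))
cv2.imwrite("pics/w0.png",r.snapshot("wrist")[:,:,::-1]); print(r.camera_model("wrist"))
```

```text
{'intrinsics': array([[375.80923721,   0.        , 277.56826911],
       [  0.        , 375.80923721, 209.18599629],
       [  0.        ,   0.        ,   1.        ]]), 'position': array([549.87405354,  77.22373442, 383.97104877]), 'attitude': array([ 9.90165439e-01, -1.39898998e-01,  7.29287862e-04,  3.76675767e-04])}
```

View pics/c0.png

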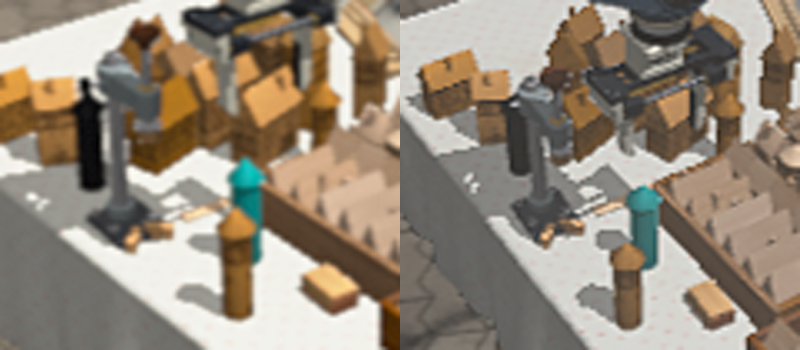

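View pics/w0.png

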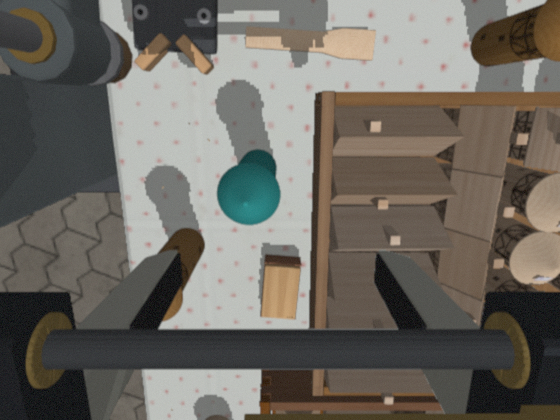

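Close crop: the brown wooden tower stands alone in front of the press's V, and the turquoise one is to its right. The wrist picture shows the cheeks at about (150,55) and (195,55), the tower foot at about (190,240), and the turquoise foot at about (258,165). I'll measure these with rays.

```bash
cat > h.py <<'E'
import numpy as np,cv2
from scipy.spatial.transform import Rotation as R
def rays(c,px):
    px=np.atleast_2d(np.array(px,float));K=c["intrinsics"]
    d=np.c_[(px[:,0]-K[0,2])/K[0,0],-(px[:,1]-K[1,2])/K[1,1],-np.ones(len(px))]
    q=c["attitude"];return R.from_quat([q[1],q[2],q[3],q[0]]).apply(d)
def onz(c,px,z):
    d=rays(c,px);p=c["position"];z=np.broadcast_to(z,len(d))
    return (p+d*((z-p[2])/d[:,2])[:,None])
def proj(c,P):
    q=c["attitude"];v=R.from_quat([q[1],q[2],q[3],q[0]]).inv().apply(np.atleast_2d(P)-c["position"])
    K=c["intrinsics"];return np.c_[K[0,2]-K[0,0]*v[:,0]/v[:,2],K[1,2]+K[1,1]*v[:,1]/v[:,2]]
E
python3 - <<'E'
from h import *;from bench import r
im=cv2.imread("pics/w0.png");c=r.camera_model("wrist")
hsv=cv2.cvtColor(im,cv2.COLOR_BGR2HSV)
def comps(lo,hi,roi,mn=60):
    m=cv2.inRange(hsv,lo,hi);k=np.zeros_like(m);x0,y0,x1,y1=roi;k[y0:y1,x0:x1]=m[y0:y1,x0:x1]
    return [a for a in cv2.findContours(k,0,cv2.CHAIN_APPROX_NONE)[0] if cv2.contourArea(a)>mn]
for nm,roi,z in(("cheeks",(130,25,222,85),20),("tower",(140,210,215,330),0),("block",(255,240,305,325),28)):
    for a in comps((5,70,40),(25,255,255),roi):
        b=cv2.boxPoints(cv2.minAreaRect(a));print(nm,cv2.contourArea(a),b.round(1).tolist(),onz(c,b,z)[:,:2].round(0).tolist())
        if nm=="tower":
            p=a[:,0].astype(float);print("hull",cv2.approxPolyDP(cv2.convexHull(a),2,True)[:,0].tolist())
print("turq",onz(c,[[241,165],[275,165],[258,150]],0).round(0))
print("edge",onz(c,[[110,90],[145,380]],0).round(0))
# fixed cams: brown tower/knob
z=cv2.resize(im[0:340,90:310],None,fx=1.75,fy=1.75,interpolation=cv2.INTER_CUBIC);cv2.imwrite("pics/w0c.png",z)
E
```

```text
cheeks 545.5 [[173.89999389648438, 42.599998474121094], [184.0, 33.20000076293945], [214.60000610351562, 65.80000305175781], [204.5, 75.19999694824219]] [[457.0, 127.0], [466.0, 135.0], [492.0, 108.0], [483.0, 100.0]]
cheeks 651.5 [[132.5, 59.5], [160.0, 32.0], [173.5, 45.5], [146.0, 73.0]] [[418.0, 113.0], [445.0, 136.0], [456.0, 125.0], [429.0, 102.0]]
tower 1324.0 [[136.5, 309.79998779296875], [172.0, 221.0], [208.1999969482422, 235.5], [172.6999969482422, 324.29998779296875]] [[387.0, -154.0], [436.0, -47.0], [474.0, -63.0], [427.0, -173.0]]
hull [[192, 229], [202, 239], [202, 251], [178, 310], [169, 318], [162, 320], [160, 251], [177, 231]]
block 2055.5 [[260.0, 315.8999938964844], [265.1000061035156, 254.39999389648438], [300.6000061035156, 257.3999938964844], [295.5, 318.8999938964844]] [[531.0, -145.0], [537.0, -74.0], [573.0, -77.0], [569.0, -148.0]]
turq [[512.  14.   0.]
 [547.  14.   0.]
 [529.  29.   0.]]
edge [[ 386.   87.    0.]
 [ 387. -251.    0.]]
```

View pics/w0c.png

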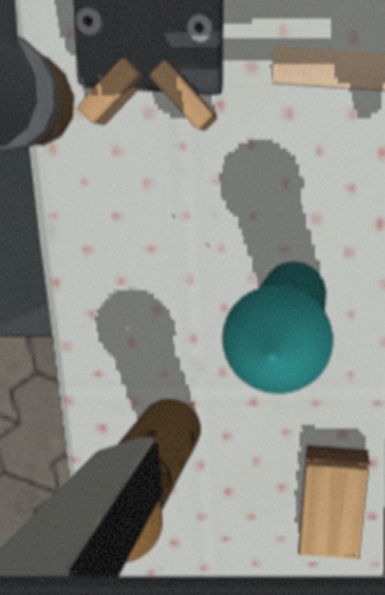

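The crop confirms the brown wooden tower: foot at about px (186,245), roughly (450,-74) mm. The V cheeks put the seat at about (455,99), with press +x along world +y. Turquoise stands at about (529,10), so I'll push with the +x finger only, tilted 35° back, to keep the gripper body clear of it. First I'll check the jars and the cart.

```bash
python3 - <<'E'
from h import *;from bench import r
s=r.camera_model("side");c=r.camera_model("scene");w=r.camera_model("wrist")
print("jars foot",onz(s,[[305,298],[321,325],[341,345]],0).round(0)[:,:2].tolist())
print("tower foot side,scene",onz(s,[[268,260]],0).round(0)[:,:2],onz(c,[[271,258]],0).round(0)[:,:2])
print("cart corners",onz(s,[[212,298],[180,268]],0).round(0)[:,:2].tolist())
print("tower wrist",onz(w,[[186,245]],0).round(0)[:,:2],"jar wrist",onz(w,[[213,405]],73).round(0)[:,:2])
E
python3 -m inch '[[[0,0,0],[-4.4,-4,0],0],[[0,0,0],[-4.4,-4,0],0],[[0,0,0],[-4.4,-4,0],0],[[0,7,0],[-1,-3,0],0],[[0,7,0],[0,0,0],0],[[0,0,0],[0,0,0],0]]'
```

```text
jars foot [[469.0, -329.0], [445.0, -466.0], [455.0, -574.0]]
tower foot side,scene [[452. -68.]] [[452. -73.]]
cart corners [[151.0, -123.0], [105.0, 101.0]]
tower wrist [[449. -74.]] jar wrist [[ 484. -219.]]
clock: 0.75
position: [418.6, -122.6, 218.4]
eef_rot: [-0.087, 0.703, 0.7, 0.087]
contact_force: [-0.6, -1.0, -0.3]
finger_gap: 92.9
grip_force: 0.0
```

```bash
python3 -m inch '[[[0,7,0],[0,0,0],0],[[0,7,0],[0,0,0],0],[[0,7,0],[0,0,0],0],[[0,0,0],[-1.5,-2.4,0],0],[[0,0,0],[0,0,0],0],[[0,0,0],[0,0,0],0]]'
python3 - <<'E'
from bench import r;import cv2
print(r.camera_model("wrist"),r.get_obs()["qpos"])
cv2.imwrite("pics/w1.png",r.snapshot("wrist")[:,:,::-1])
E
```

```text
clock: 1.35
position: [395.3, -133.0, 209.9]
eef_rot: [-0.212, 0.675, 0.674, 0.212]
contact_force: [0.0, 0.5, 0.1]
finger_gap: 92.9
grip_force: 0.0
{'intrinsics': array([[375.80923721,   0.        , 277.56826911],
       [  0.        , 375.80923721, 209.18599629],
       [  0.        ,   0.        ,   1.        ]]), 'position': array([ 395.53599751, -164.66884433,  389.91621814]), 'attitude': array([9.86554278e-01, 1.63430276e-01, 1.09470814e-03, 4.69553509e-05])} [-0.7302157   0.32031059  1.85908617  0.44533795  1.41502748 -0.90251444]
```

View pics/w1.png

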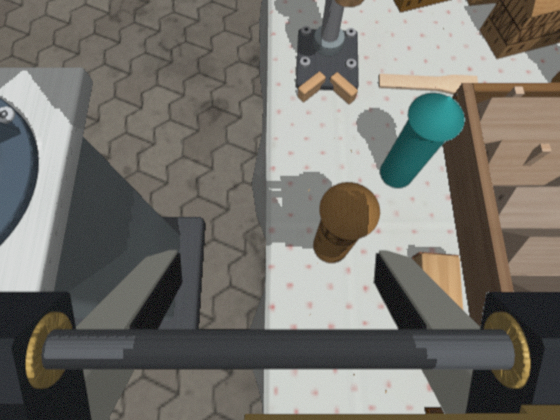

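The whole job is in view: tower foot at about (331,247), cheeks at about (312,85) and (343,87), turquoise foot at (397,178). I'll measure.

Run:
```python
from h import *;from bench import r
im=cv2.imread("pics/w1.png");c=r.camera_model("wrist");hsv=cv2.cvtColor(im,cv2.COLOR_BGR2HSV)
def mk(roi,lo=(5,70,20),hi=(25,255,255)):
    m=cv2.inRange(hsv,lo,hi);k=np.zeros_like(m);x0,y0,x1,y1=roi;k[y0:y1,x0:x1]=m[y0:y1,x0:x1];return k
a=max(cv2.findContours(mk((295,170,390,275)),0,cv2.CHAIN_APPROX_NONE)[0],key=cv2.contourArea)[:,0].astype(float)
P=onz(c,a,0)[:,:2]
# foot circle: boundary points of the low end, radius 19
f=P[a[:,1]>245]
from scipy.optimize import least_squares
s=least_squares(lambda q:np.hypot(*(f-q[:2]).T)-q[2],[452,-72,19],loss="soft_l1");print("foot",s.x,abs(s.fun).max(),len(f))
# cheeks
for a in cv2.findContours(mk((290,60,365,105),(5,60,100)),0,cv2.CHAIN_APPROX_NONE)[0]:
    if cv2.contourArea(a)>60:
        b=cv2.approxPolyDP(a,2.5,True)[:,0];print("cheek",b.tolist(),onz(c,b,20)[:,:2].round(0).tolist())
t=max(cv2.findContours(mk((375,85,470,195),(80,80,20),(100,255,255)),0,cv2.CHAIN_APPROX_NONE)[0],key=cv2.contourArea)[:,0]
g=onz(c,t[t[:,1]>172],0)[:,:2];print("turq foot",g.min(0),g.max(0))
cv2.imwrite("pics/w1c.png",cv2.resize(im[50:280,280:380],None,fx=2.5,fy=2.5,interpolation=cv2.INTER_CUBIC))
```

```text
foot [451.91605009 -69.96692457  19.11106398] 2.311282081540817 47
cheek [[336, 72], [330, 81], [334, 90], [349, 103], [355, 97], [356, 88]] [[464.0, 134.0], [457.0, 121.0], [461.0, 108.0], [477.0, 91.0], [485.0, 99.0], [487.0, 111.0]]
cheek [[319, 71], [299, 86], [298, 96], [303, 101], [324, 81], [325, 77]] [[444.0, 135.0], [420.0, 114.0], [419.0, 100.0], [424.0, 93.0], [450.0, 121.0], [451.0, 127.0]]
turq foot [512.16252414  -5.30081998] [551.92911982  11.82218784]
```

View pics/w1c.png

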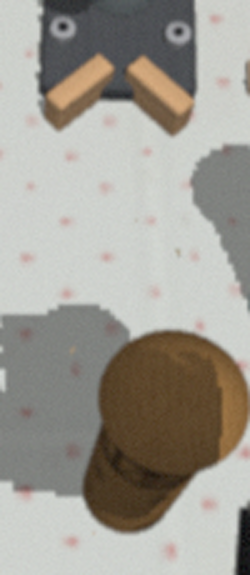

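Foot at (452,-70) with fitted radius 19.1, as it should be. Both views put the seat at about (455,100). I'll descend behind the tower.

```bash
python3 -m inch '[[[0,0,0],[-2.3,0.2,3.3],0],[[0,0,0],[-2.3,0,3.3],0],[[0,0,0],[-2.3,0,3.3],0],[[0,0,0],[-2.3,0,3.3],0],[[0,0,0],[-1.2,0,1.6],0],[[0,0,0],[-0.6,0,0.8],0],[[0,0,0],[0,0,0],0],[[0,0,0],[0,0,0],0]]'
```

```text
clock: 2.2
position: [397.8, -134.0, 20.0]
eef_rot: [-0.212, 0.674, 0.675, 0.212]
contact_force: [-0.3, 0.1, -0.0]
finger_gap: 92.7
grip_force: 0.0
```

```bash
python3 -m inch '[[[0,0,0],[-0.6,0,0.85],0],[[0,0,0],[0,0,0],0],[[0,0,0],[0.8,0,0.55],0],[[0,0,0],[0.8,0,0.55],0],[[0,0,0],[0.8,0,0.55],0],[[0,0,0],[0.4,0,0.3],0],[[0,0,0],[0.4,0,0.3],0],[[0,0,0],[0.4,0,0.3],0],[[0,0,0],[0.4,0,0.3],0],[[0,0,0],[0.4,0,0.3],0]]'
cat > look.py <<'E'
import sys;from h import *;from bench import r
from scipy.optimize import least_squares
o=r.get_obs();c=r.camera_model("wrist");im=r.snapshot("wrist")[:,:,::-1].copy()
cv2.imwrite(f"pics/{sys.argv[1]}.png",im);print(o["position"],o["contact_force"])
g=np.array([float(v) for v in sys.argv[2:4]]+[0])
print("expected foot px, roof px",proj(c,g).round(0),proj(c,g+[0,0,143]).round(0),"seat px",proj(c,[455,100,0]).round(0))
E
python3 look.py w2 452 -65
```

```text
clock: 3.2
position: [397.2, -79.6, 8.2]
eef_rot: [-0.212, 0.674, 0.674, 0.213]
contact_force: [0.4, -1.0, 0.5]
finger_gap: 92.8
grip_force: 0.6
[397.16615997 -79.57229287   8.18568101] [ 0.43745979 -0.9768994   0.47177949]
expected foot px, roof px [[385. 242.]] [[635.  18.]] seat px [[366.  -3.]]
```

View pics/w2.png

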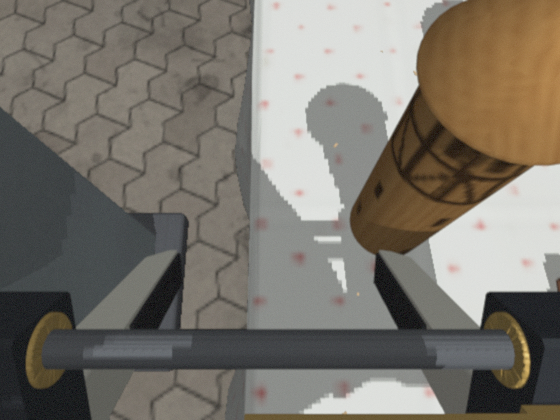

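The finger is on the tower's foot. The foot spans px 351 to about 425 and the inner edge of the fingertip is at 377, so it is near the centre, and the tower is upright. Pushing on.

```bash
python3 -m inch '[[[0,0,0],[0.41,0,0.28],0],[[0,0,0],[0.41,0,0.28],0],[[0,0,0],[0.41,0,0.28],0],[[0,0,0],[0.41,0,0.28],0],[[0,0,0],[0.41,0,0.28],0],[[0,0,0],[0.41,0,0.28],0],[[0,0,0],[0.41,0,0.28],0],[[0,0,0],[0.41,0,0.28],0],[[0,0,0],[0.41,0,0.28],0],[[0,0,0],[0.41,0,0.28],0]]'
cat > foot.py <<'E'
# tower foot from scene+side: lower end of the brown blob near the expected place
import sys;from h import *;from bench import r
gx,gy=float(sys.argv[1]),float(sys.argv[2])
o=r.get_obs();print("tcp",np.round(o["position"],1))
for n in("scene","side","wrist"):
    c=r.camera_model(n);im=r.snapshot(n)[:,:,::-1].copy();cv2.imwrite(f"pics/{n}_{sys.argv[3]}.png",im)
    if n=="wrist":
        hsv=cv2.cvtColor(im,cv2.COLOR_BGR2HSV);m=cv2.inRange(hsv,(5,90,20),(25,255,255));u=proj(c,[[gx,gy,0]])[0]
        m[:,int(u[0])+60:]=0;m[:,:max(0,int(u[0])-80)]=0;m[int(u[1])+60:]=0;m[:max(0,int(u[1]-150))]=0
    else:
        hsv=cv2.cvtColor(im,cv2.COLOR_BGR2HSV);m=cv2.inRange(hsv,(5,90,20),(25,255,255));u=proj(c,[[gx,gy,0],[gx,gy,143]])
        k=np.zeros_like(m);x0,x1=int(u[:,0].min()-14),int(u[:,0].max()+15);y0,y1=int(u[1,1]-10),int(u[0,1]+14);k[y0:y1,x0:x1]=m[y0:y1,x0:x1];m=k
    cs=cv2.findContours(m,0,cv2.CHAIN_APPROX_NONE)[0]
    if not cs: print(n,"none");continue
    a=max(cs,key=cv2.contourArea)[:,0].astype(float);b=a[:,1].max();rows=a[(a[:,1]>b-14)&(a[:,1]<b-4)]
    mid=(rows[:,0].min()+rows[:,0].max())/2
    print(n,"area",len(a),"bottom",b,"mid",mid,"ax",onz(c,[[mid,b-2.5 if n!='wrist' else b]],0)[0,:2].round(1), "left/right px",a[:,0].min(),a[:,0].max())
E
python3 foot.py 453 -8 a
```

```text
clock: 4.25
position: [397.1, -29.7, 8.8]
eef_rot: [-0.213, 0.674, 0.674, 0.213]
contact_force: [0.3, -0.5, 0.1]
finger_gap: 92.9
grip_force: 0.3
tcp [397.1 -29.7   8.8]Traceback (most recent call last):
  File "foot.py", line 16, in <module>
    mid=(rows[:,0].min()+rows[:,0].max())/2
         ~~~~~~~~~~~~~^^
    return umr_minimum(a, axis, None, out, keepdims, initial, where)
ValueError: zero-size array to reduction operation minimum which has no identity
```

```bash
cat > foot.py <<'E'
# foot centre from the wrist view: fit the foot circle (r 19) to the free lower-left arc of the brown blob, cast on z=0
import sys;from h import *;from bench import r
from scipy.optimize import least_squares
o=r.get_obs();c=r.camera_model("wrist");im=r.snapshot("wrist")[:,:,::-1].copy();cv2.imwrite(f"pics/w_{sys.argv[1]}.png",im)
hsv=cv2.cvtColor(im,cv2.COLOR_BGR2HSV);m=cv2.inRange(hsv,(5,90,20),(25,255,255));m[290:]=0
m=cv2.morphologyEx(m,cv2.MORPH_OPEN,np.ones((5,5)))
a=max(cv2.findContours(m[:,250:],0,cv2.CHAIN_APPROX_NONE)[0],key=cv2.contourArea)[:,0].astype(float)+[250,0]
b=a[:,1].max();i=a[:,0].argmin();print("tcp",o["position"].round(1),"F",o["contact_force"].round(1),"leftmost",a[i],"bottom",a[a[:,1].argmax()])
s=a[(a[:,0]<376)&(a[:,1]>=a[i,1])]
P=onz(c,s,0)[:,:2]
q=least_squares(lambda q:np.hypot(*(P-q).T)-19,[o["position"][0]+56,o["position"][1]+25]);print("foot",q.x.round(1),"n",len(P),"max res",abs(q.fun).max().round(1))
E
python3 foot.py b
```

```text
tcp [396.9 -29.2   8.8] F [-0.7 -0.2  0. ] leftmost [371. 224.] bottom [418. 263.]
foot [464.5  -7.5] n 20 max res 0.3
```

The tower drifted about 10 mm to the right while sliding, so I need the finger tip's real lateral extent.

```bash
python3 - <<'E'
import cv2,numpy as np
a=cv2.imread("pics/w1.png").astype(int);b=cv2.imread("pics/w2.png").astype(int)
d=np.abs(a-b).sum(2)
for y in range(246,272,3): print(y,"".join('#' if v<24 else '.' for v in d[y,366:440]))
E
python3 - <<'E'
from h import *;from bench import r
c=r.camera_model("wrist");o=r.get_obs()
q=o["eef_rot"];T=R.from_quat([*q[1:],q[0]])
for p in([0,44,0],[0,64,0],[7.5,46,0],[-7.5,46,0],[7.5,55,0],[7.5,64,0]): print(p,proj(c,o["position"]+T.apply(p)).round(0))
E
```

```text
246 ..........................................................................
249 ................................................#.........................
252 ......................###..................##.............................
255 ...........###.##...##...#..###..#........................................
258 ...........#######.....#.#....#........#.#................................
261 ............#.###.##.#...#..######.#.#.##..##.#...........................
264 ............#..#####.#...##...#...##.#.#........##........................
267 ..........#######.#.##.#.#.####.#...##.#...#..#....#......................
270 ..........#####.##..#####.#...............#..#...#.#.#....................
[0, 44, 0] [[369. 268.]]
[0, 64, 0] [[411. 268.]]
[7.5, 46, 0] [[375. 253.]]
[-7.5, 46, 0] [[373. 282.]]
[7.5, 55, 0] [[394. 253.]]
[7.5, 64, 0] [[413. 253.]]
```

```bash
python3 -m inch '[[[0,0,0],[-1.2,0,-0.85],0],[[0,0,0],[0,3.4,0],0],[[0,0,0],[0,0,0],0],[[0,0,0],[0.6,0,0.4],0],[[0,0,0],[0.55,0,0.4],0],[[0,0,0],[0.26,-0.3,0.18],0],[[0,0,0],[0.26,-0.3,0.18],0],[[0,0,0],[0.26,-0.3,0.18],0],[[0,0,0],[0,0,0],0]]'; python3 foot.py c
```

```text
clock: 5.25
position: [421.5, -21.0, 9.0]
eef_rot: [-0.213, 0.674, 0.674, 0.213]
contact_force: [0.4, -0.5, 0.8]
finger_gap: 92.8
grip_force: 0.0
tcp [421.5 -21.    9. ] F [ 0.4 -0.5  0.8] leftmost [308. 226.] bottom [343. 265.]
foot [456.    1.3] n 94 max res 1.9
```

Tower is at (456,1). I'll re-centre the finger behind it (face centre is at TCP +52) and push.

```bash
python3 -m inch '[[[0,0,0],[-1.0,0,-0.7],0],[[0,0,0],[0,-1.75,0],0],[[0,0,0],[0.4,0,0.28],0],[[0,0,0],[0.41,0,0.285],0],[[0,0,0],[0.41,0,0.285],0],[[0,0,0],[0.41,0,0.285],0],[[0,0,0],[0.41,0,0.285],0],[[0,0,0],[0.41,0,0.285],0],[[0,0,0],[0.41,0,0.285],0],[[0,0,0],[0,0,0],0]]'; python3 foot.py d
```

```text
clock: 6.3
position: [404.4, 1.9, 9.1]
eef_rot: [-0.213, 0.674, 0.675, 0.213]
contact_force: [0.1, -0.2, -0.0]
finger_gap: 92.8
grip_force: 0.0
tcp [404.4   1.9   9.1] F [ 0.1 -0.2 -0. ] leftmost [342. 215.] bottom [369. 251.]
foot [456.7  30.9] n 56 max res 2.5
```

```bash
python3 -m inch '[[[0,0,0],[0.41,0.1,0.285],0],[[0,0,0],[0.41,0,0.285],0],[[0,0,0],[0.41,0,0.285],0],[[0,0,0],[0.41,0,0.285],0],[[0,0,0],[0.41,0,0.285],0],[[0,0,0],[0.41,0,0.285],0],[[0,0,0],[0,0,0],0]]'; python3 foot.py e
```

```text
clock: 7.05
position: [405.4, 31.8, 9.2]
eef_rot: [-0.213, 0.674, 0.675, 0.213]
contact_force: [0.1, -0.5, -0.0]
finger_gap: 92.8
grip_force: 0.0
tcp [405.4  31.8   9.2] F [ 0.1 -0.5 -0. ] leftmost [343. 212.] bottom [372. 252.]
foot [458.   61.5] n 70 max res 3.4
```

```bash
python3 -m inch '[[[0,0,0],[0.41,0.1,0.285],0],[[0,0,0],[0.41,0,0.285],0],[[0,0,0],[0.41,0,0.285],0],[[0,0,0],[0.41,0,0.285],0],[[0,0,0],[0.41,0,0.285],0],[[0,0,0],[0.41,0,0.285],0],[[0,0,0],[0,0,0],0]]'; python3 foot.py f
```

```text
clock: 7.8
position: [406.4, 61.8, 9.3]
eef_rot: [-0.213, 0.674, 0.675, 0.213]
contact_force: [-0.7, -0.5, -0.1]
finger_gap: 92.9
grip_force: 0.0
tcp [406.4  61.8   9.3] F [-0.7 -0.5 -0.1] leftmost [345. 214.] bottom [373. 252.]
foot [460.6  90.1] n 52 max res 1.7
```

View pics/w_f.png

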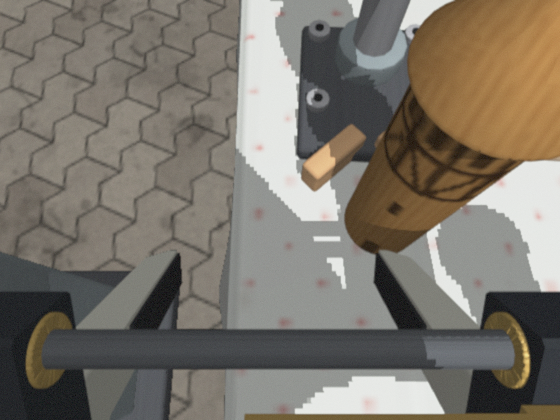

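Tower is upright at the V's mouth, with the left cheek at (333,158) and the foot at about (380,220), a few mm to the right. The right cheek will guide it in. Pushing slowly while watching the force.

```bash
python3 -m inch '[[[0,0,0],[0.24,0.1,0.17],0],[[0,0,0],[0.24,0,0.17],0],[[0,0,0],[0.24,0,0.17],0],[[0,0,0],[0,0,0],0]]'; python3 foot.py g; python3 -m inch '[[[0,0,0],[0.16,0,0.11],0],[[0,0,0],[0.16,0,0.11],0],[[0,0,0],[0,0,0],0]]'; python3 foot.py h
```

```text
clock: 8.25
position: [407.7, 68.9, 8.9]
eef_rot: [-0.211, 0.675, 0.674, 0.212]
contact_force: [-7.2, -17.5, 5.4]
finger_gap: 92.5
grip_force: 8.5
tcp [407.7  68.9   8.9] F [ -7.2 -17.5   5.4] leftmost [344. 217.] bottom [369. 254.]
foot [461.1  96. ] n 57 max res 2.2
clock: 8.6
position: [408.2, 70.5, 8.5]
eef_rot: [-0.209, 0.676, 0.674, 0.211]
contact_force: [-14.9, -38.9, 9.1]
finger_gap: 92.7
grip_force: 19.5
tcp [408.2  70.5   8.5] F [-14.9 -38.9   9.1] leftmost [343. 217.] bottom [370. 257.]
foot [461.1  95.8] n 55 max res 2.1
```

The tower is wedged on the right cheek by finger friction (-15,-39 N). I'll drag the finger left while pressing so that the friction carries the tower along the cheek.

```bash
python3 -m inch '[[[0,0,0],[0,-0.2,0],0],[[0,0,0],[0,-0.2,0],0],[[0,0,0],[0.08,-0.2,0.06],0],[[0,0,0],[0,0,0],0]]'; python3 foot.py i
```

```text
clock: 9.05
position: [401.1, 73.5, 8.6]
eef_rot: [-0.211, 0.675, 0.674, 0.212]
contact_force: [-10.1, -20.5, 3.5]
finger_gap: 92.6
grip_force: 10.4
tcp [401.1  73.5   8.6] F [-10.1 -20.5   3.5] leftmost [351. 216.] bottom [371. 254.]
foot [458.2  99.2] n 54 max res 1.7
```

```bash
python3 -m inch '[[[0,0,0],[-0.66,0,-0.46],0],[[0,0,0],[0,0.8,0],0],[[0,0,0],[0.33,0,0.23],0],[[0,0,0],[0.33,0,0.23],0],[[0,0,0],[0.05,-0.2,0.03],0],[[0,0,0],[0.05,-0.2,0.03],0],[[0,0,0],[0.05,-0.2,0.03],0],[[0,0,0],[0.05,-0.2,0.03],0],[[0,0,0],[0,0,0],0]]'; python3 foot.py j
```

```text
clock: 10.0
position: [404.0, 75.4, 9.2]
eef_rot: [-0.209, 0.676, 0.674, 0.213]
contact_force: [6.4, -13.5, -1.6]
finger_gap: 92.8
grip_force: 6.5
tcp [404.   75.4   9.2] F [  6.4 -13.5  -1.6] leftmost [307. 196.] bottom [363. 256.]
foot [448.4 103.7] n 131 max res 11.9
```

The drag now meets resistance from the left (+6 N), and the contact position implies foot y of about 100, so it is seated. I'll retreat straight back, rise, and verify.

```bash
python3 -m inch '[[[0,0,0],[-0.4,0,-0.28],0],[[0,0,0],[-2.46,0,-1.72],0],[[0,0,0],[-3.3,0,-2.3],0],[[0,0,0],[-3.3,0,-2.3],0],[[0,0,0],[2.3,0,-3.3],0],[[0,0,0],[2.3,0,-3.3],0],[[0,0,0],[2.3,0,-3.3],0],[[0,0,0],[2.3,0,-3.3],0],[[0,0,0],[2.3,0,-3.3],0],[[0,0,0],[0,0,0],0]]'
python3 - <<'E'
from h import *;from bench import r
from scipy.optimize import least_squares
c=r.camera_model("wrist");im=r.snapshot("wrist")[:,:,::-1].copy();cv2.imwrite("pics/w3.png",im)
print(r.get_obs()["position"].round(0),"seat px",proj(c,[[455,100,0],[455,100,143],[455,81,0]]).round(0).tolist())
u=proj(c,[455,100,0])[0].astype(int);print(u)
cv2.imwrite("pics/w3c.png",cv2.resize(im[max(0,u[1]-110):u[1]+60,u[0]-90:u[0]+110],None,fx=3,fy=3,interpolation=cv2.INTER_CUBIC))
E
```

```text
clock: 11.05
position: [402.5, -38.9, 213.8]
eef_rot: [-0.21, 0.674, 0.676, 0.213]
contact_force: [0.2, -0.4, -0.7]
finger_gap: 92.9
grip_force: 0.0
[402. -39. 212.] seat px [[323.0, 179.0], [345.0, 106.0], [324.0, 194.0]]
[323 178]
```

View pics/w3c.png

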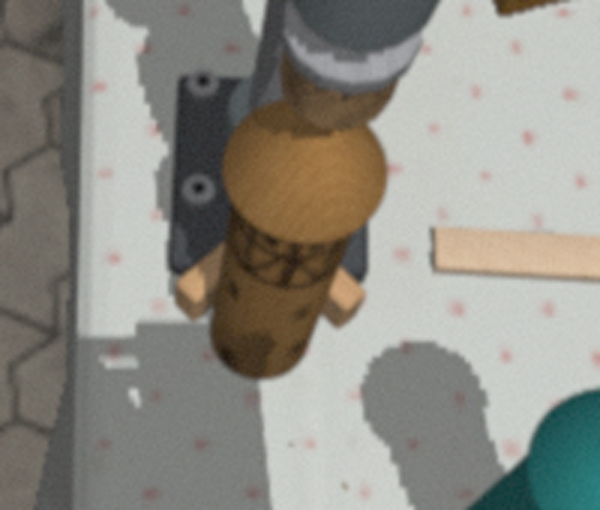

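The tower stands upright between both cheeks. Foot front is at crop (262,378) = px (320,194), matching the predicted row 194, and its axis at cheek height is at 269 against 270 for the cheeks' middle. Now I'll rise, straighten, close the gripper and go above the knob at about (453,100).

```bash
python3 -m inch '[[[0,0,0],[2.5,0,-3.55],0.5],[[0,0,0],[2.5,0,-3.55],1],[[0,0,0],[2.5,0,-3.55],1],[[0,-7,0],[0,0,0],1],[[0,-7,0],[0,0,0],1],[[0,-7,0],[0,0,0],1],[[0,-7,0],[0,0,0],1],[[0,-7,0],[0,0,0],1],[[0,0,0],[0,0,0],1],[[0,0,0],[0,0,0],1]]'
```

```text
clock: 12.1
position: [401.2, -37.5, 339.3]
eef_rot: [-0.002, 0.706, 0.708, 0.0]
contact_force: [0.5, 0.1, 0.0]
finger_gap: 17.4
grip_force: 0.0
```

```bash
python3 -m inch '[[[0,0,0],[3.4,1.3,0],1],[[0,0,0],[3.4,1.3,0],1],[[0,0,0],[3.4,1.3,0],1],[[0,0,0],[3.5,1.3,0],1],[[0,0,0],[0,0,0],1],[[0,0,0],[0,0,0],1],[[0,0,0],[0,0,2],1],[[0,0,0],[0,0,0.5],1],[[0,0,0],[0,0,0],1]]'
python3 - <<'E'
from h import *;from bench import r
# where is the knob? scene+side triangulation region, grey blobs near the expected place
for n in("scene","side"):
    c=r.camera_model(n);cv2.imwrite(f"pics/{n}4.png",r.snapshot(n)[:,:,::-1]);print(n,proj(c,[[453,100,303]]).round(0))
E
```

```text
clock: 13.0
position: [453.2, 97.7, 314.9]
eef_rot: [-0.001, 0.708, 0.707, -0.001]
contact_force: [-0.1, -0.9, 0.7]
finger_gap: 0.5
grip_force: 0.0
scene [[243. 172.]]
side [[246. 186.]]
```

In the first scene crop the brown knob is at px (243,174), which matches the predicted (243,172). Pushing down gently.

```bash
python3 -m inch '[[[0,0,0],[0,0,0.4],1],[[0,0,0],[0,0,0.4],1],[[0,0,0],[0,0,0.4],1],[[0,0,0],[0,0,0.4],1],[[0,0,0],[0,0,0],1]]'; python3 -m inch '[[[0,0,0],[0,0,0.4],1],[[0,0,0],[0,0,0.4],1],[[0,0,0],[0,0,0.3],1],[[0,0,0],[0,0,0],1]]'
```

```text
clock: 13.6
position: [453.5, 98.8, 299.2]
eef_rot: [-0.0, 0.707, 0.707, -0.0]
contact_force: [-0.4, -0.8, 0.3]
finger_gap: 0.6
grip_force: 0.0
clock: 14.0
position: [453.5, 98.8, 288.1]
eef_rot: [-0.0, 0.707, 0.707, -0.0]
contact_force: [1.2, 0.5, -0.1]
finger_gap: 0.6
grip_force: 0.1
```

```bash
python3 -m inch '[[[0,0,0],[0,0,0.3],1],[[0,0,0],[0,0,0.3],1]]';python3 -m inch '[[[0,0,0],[0,0,0.2],1]]'
python3 - <<'E'
from h import *;from bench import r
for n in("scene","side"):
    c=r.camera_model(n);im=r.snapshot(n)[:,:,::-1];cv2.imwrite(f"pics/{n}5.png",im)
    u=proj(c,[[453,100,280]])[0].astype(int);print(n,u)
    a=cv2.imread(f"pics/{n}0.png");hs=[cv2.cvtColor(i,cv2.COLOR_BGR2HSV) for i in(a,im.copy())]
    for h in hs:
        print("\n".join(" ".join(f"{p[0]:3d}/{p[1]:3d}/{p[2]:3d}" for p in row) for row in h[u[1]-14:u[1]+15:3,u[0]-12:u[0]+13:4]));print()
E
```

```text
clock: 14.2
position: [453.6, 98.8, 282.4]
eef_rot: [0.0, 0.707, 0.707, 0.0]
contact_force: [-0.9, 0.1, 4.6]
finger_gap: 0.5
grip_force: 2.3
clock: 14.3
position: [453.6, 98.8, 280.5]
eef_rot: [0.0, 0.707, 0.707, 0.0]
contact_force: [-2.8, -0.4, 14.0]
finger_gap: 0.4
grip_force: 6.7
scene [242 177]
 18/ 49/124  17/ 47/141  17/ 48/150  17/ 50/132  17/ 29/160  26/  7/240  25/  6/243
 17/ 48/132  18/ 42/145  23/ 19/219  23/  8/243  21/  7/243  21/  7/241  23/  8/245
 26/  9/238  26/  7/243  23/  8/243  25/  6/242  17/ 36/220  30/  5/242  23/ 15/152
 23/  8/241  20/ 10/241  21/ 21/231  11/130/124  14/147/123  30/  6/241  26/ 20/179
 26/  7/241  26/  8/242  15/ 71/122  10/161/ 68  11/135/ 53  15/ 90/198  24/  5/246
 25/  6/242  26/  7/242  16/188/129  13/177/ 52  15/106/166  16/157/166  14/123/181
 23/ 13/227 150/  2/152  16/171/127  12/ 90/110  15/145/134  15/127/154  15/127/183
 90/ 15/132 105/  4/134  23/  7/143  14/ 93/113  16/162/123  15/122/100  15/127/185
 90/ 15/ 84  90/ 17/118  90/ 16/127  12/ 36/105  16/174/126  14/125/ 86  16/160/178
 98/ 12/ 87  90/ 13/ 76  85/ 15/102  18/ 54/
[... 1877 characters left out ...]
/103  16/132/126  15/ 89/100
 19/ 12/227  22/ 13/209  23/ 15/133  19/ 22/ 93  15/ 58/105  15/133/132  14/ 78/ 85
 21/ 12/211  23/ 11/209  26/ 13/160  24/ 18/139  18/ 29/130  16/124/115  13/ 67/ 72
 35/  7/216 150/  6/ 90  30/  8/192  23/ 21/147  21/ 26/128  15/105/ 90  16/148/138
 30/  4/210   8/ 12/ 84   9/ 53/ 77  30/ 12/146   9/104/127  16/149/135  17/157/149
150/  5/ 53  90/  6/ 88 100/  8/ 90  11/106/ 94  15/143/121  15/112/ 93  16/152/148
  8/ 17/ 61  60/  3/ 78 100/  7/104   6/ 15/ 83  16/150/133  16/152/149  16/152/149
 12/ 24/ 53  10/ 10/ 78  90/  3/ 79  16/ 69/115 103/ 40/146  16/154/149  16/145/135
 15/ 28/ 55   0/  7/ 77  60/  3/ 76 103/ 26/154  98/  9/108  16/126/111  15/104/ 88
```

The force climbs to 14 N at 280 mm, exactly where the cup should bear on the roof, and the finger is on the brown knob in the scene view. I'll press slightly more, then rise clear.

```bash
python3 -m inch '[[[0,0,0],[0,0,0.1],1],[[0,0,0],[0,0,0],1],[[0,0,0],[0,0,0],1]]'; python3 -m inch '[[[0,0,0],[0,0,-0.2],1],[[0,0,0],[0,0,-0.4],1],[[0,0,0],[0,0,-2],1],[[0,0,0],[0,0,-3],1],[[0,0,0],[-4,0,-2],1],[[0,0,0],[-4,0,0],1],[[0,0,0],[-4,0,0],1],[[0,0,0],[0,0,0],1],[[0,0,0],[0,0,0],1]]'
python3 - <<'E'
from h import *;from bench import r
c=r.camera_model("wrist");im=r.snapshot("wrist")[:,:,::-1].copy();cv2.imwrite("pics/w6.png",im)
print(proj(c,[[453,100,0],[453,81,0],[453,77,116],[453,100,280],[453,100,303]]).round(0).tolist())
m=cv2.inRange(cv2.cvtColor(im,cv2.COLOR_BGR2HSV),(5,90,20),(25,255,255));m[300:]=0
for a in cv2.findContours(m,0,cv2.CHAIN_APPROX_NONE)[0]:
    if cv2.contourArea(a)>250: print(cv2.boundingRect(a),cv2.contourArea(a),"low end on z=0",onz(c,[a[a[:,0,1].argmax(),0]],0)[0,:2].round(0))
for n in("scene","side"):
    d=r.snapshot(n)[:,:,::-1];cv2.imwrite(f"pics/{n}6.png",d);cc=r.camera_model(n);print(n,proj(cc,[[453,100,0],[453,100,131]]).round(0).tolist())
E
```

```text
clock: 14.7
position: [453.7, 98.8, 280.3]
eef_rot: [0.0, 0.707, 0.707, 0.0]
contact_force: [-3.7, -0.7, 11.4]
finger_gap: 0.6
grip_force: 5.8
clock: 15.6
position: [453.5, -21.6, 355.4]
eef_rot: [-0.0, 0.708, 0.706, -0.0]
contact_force: [-0.0, 0.2, 0.7]
finger_gap: 0.3
grip_force: 0.0
[[277.0, 65.0], [277.0, 81.0], [277.0, 79.0], [277.0, 22.0], [277.0, 13.0]]
(331, 204, 33, 47) 1209.5 low end on z=0 [ 559. -158.]
(366, 74, 194, 218) 4610.5 low end on z=0 [ 597. -226.]
(496, 6, 64, 51) 1909.5 low end on z=0 [748. 111.]
(244, 0, 66, 80) 3984.0 low end on z=0 [448.  83.]
scene [[246.0, 239.0], [244.0, 212.0]]
side [[249.0, 238.0], [248.0, 217.0]]
```

The tower's low end is at row 80 against 81 predicted, so it is still seated and upright. The plunger is down and the arm is clear. Handing in.

```bash
python3 -c "
from bench import r;print(r.hand_in())"
```

```text
the job is handed in; nothing more can be done
None
```

I slid the tower upright against both cheeks, pushed the knob down until the cup bore on the roof, moved the arm clear and handed in at about 16 s; the hand-in gave no verdict, and the cup's force after I let go was not measured.

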